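# Gauge the depth of a blind bore

### The arm

A 7-joint arm with a two-finger parallel gripper is mounted at the origin on a cart in front of the work surface, level with it; the furniture and walls round the work are solid. World frame = base frame: x ahead of the robot, y to its left, z up, the work surface at z = 0. Lengths are in m, angles in rad, forces in N, time in s.
With the tool pointing down it reaches from about 0.4 to 0.85 m from the base axis. Payload 4.5 kg.
Tool frame: the origin (TCP) lies at the very end of the fingers, on their centre line; the grasp point (between the pads) lies 19 mm behind it (r.grip_point_offset is the distance from the TCP to the grasp point, in m); z points along the fingers, y is the line along which they close (so a half turn about z gives the same grasp; the last joint's range is limited). The gripper opens to 88 mm and grips with 3 to 60 N. Pads are 18 mm wide; open, the fingers measure 123 mm over their backs; the gripper's body (75 mm by 187 mm) begins 45 mm behind the grasp point.
Start: joints at [1.22, 0.689, -0.195, 1.565, 0.157, 0.902, -0.215], TCP at [0.235, -0.579, 0.239] pointing down, gripper open.
Joint ranges: [-3.01, 3.01], [-0.46, 2.08], [-1.47, 1.51], [0.13, 2.56], [-1, 4.14], [0.04, 2.09], [-2.66, 2.66]. Speed limits (rad/s): [2.57, 2.57, 3.14, 3.14, 3.14, 3.14, 3.14].

### API

Orientations are given as a unit quaternion [x, y, z, w].
In Python, from plant import r gives the robot as it stands.
- The arm moves only by the tool carry_out, never from a script. Its argument "rows" is a list of rows, each a list of 3 entries, a list of its own where there are three numbers: the shift along the tool's x, y, z in cm, then the turn, a rotation vector about the tool's x, y, z in degrees, then the closure, from 0 (fully open) to 1 (shut). A call has 1 to 12 rows; each row is the pose to reach, as a shift and turn from the pose commanded when the call began, along the tool's axes at that moment; what a row does not reach only later rows make up. A row lasts 1/10 s, in which the tool goes at most 50 mm and 8.59 degrees, less where a joint would pass 70% of its speed; a pose out of reach is approached as far as the arm can. A call with a gripper value outside its range is refused whole. The fingers move at their own pace and stop on an object; "newtons" is the grip in N (left out, the last holds). Time passes only in rows, so rows that repeat a pose let the fingers close. It gives the time, the measured TCP pose, the force, the opening and the grip force at its end, in the units of the state.
- r.get_state(): the state, without advancing time (a new reading comes with each control period).
- r.snapshot(name): name is "scene" or "top" or "wrist"; returns a dict with "image" (400x640x3 uint8, red, green, blue), "fx", "fy", "cx", "cy" (pixels), "pose" (4x4, takes a point from camera to world coordinates). Camera axes: x right, y up, looking along -z (the intrinsics and any distortion apply to the point x, -y, -z); pixel columns grow to the right and rows downward; lengths in m; the calibration is good to about 2 mm. The wrist camera is an equidistant fisheye: a pixel r from the principal point sees the ray r / f radians off the axis. A picture is of the moment at which its call begins. There is no depth.
- r.finish_job(): hands the job in; it is judged then, once.
The state is a dict: "clock": time; "q": joint angles; "qd": joint speeds; "joint_torque": joint torques, N m; "tool_pos": TCP position; "eef_rot": TCP orientation; "contact_force": force on the tool from outside, world axes, zero at the start; "moment": the same for the moment, N m; "opening": opening from 0.0 (shut) to 1.0 (fully open); "finger_force": force on a finger pad.
Only numpy, scipy, OpenCV 4.12 (cv2) and the standard library are available. Lean on these libraries where they do the work, as an engineer would, in place of code of your own. Each camera call takes 0.05 s, during which the arm holds its last target. There are 200 camera calls.

### The job

Measure the depth of the smaller bore in the top face of the aluminium manifold block: take the depth gauge off its rest, stand its foot flat on the block over that bore, and slide the rod down with a light touch until it bottoms in the bore. Then lift the gauge away by its body and set it back on its rest, squarely seated between the lips, with the rod still standing out just as far as it went so that the reading can be taken. Do not press hard, do not slide the rod anywhere but in the bore, and leave the tools and the fitting lying around where they are.

Things in the scene. Friction and masses are not known exactly. Their poses are not given: they have to be found in the camera images.
- gauge: depth gauge of bright steel, 380 g. Origin: centre of the underside of its foot, on the rod's axis; z up along the rod, y along the foot. Foot 28 (x) x 90 (y) x 10 mm high; on it in the middle the body, 18 (x) x 34 (y) mm, reaching from 10 to 40 mm above the underside; a small friction screw stands out of the body's +y side to y = 27 mm at 26 mm height. The round rod (6 mm thick) slides through foot and body. Grip the body across its 18 mm.
- depth_rod (a joint): the rod of the gauge: how far (m) its tip stands out below the underside of the foot, 0 (flush) to 0.024; this is the gauge's reading. Starts at 0 to 0.004. A friction clamp holds the rod wherever it is left; it takes about 2.5 N along the rod to slide it, more means that the tip has met something. A light touch of some 3 to 10 N on the bottom is right; over 20 N is too hard.
- knob_top (a point): top of the domed dark knob (18 mm wide, 8 mm high) on the upper end of the rod; 73 mm above the underside of the foot when the reading is 0, lower by the reading. A push down on it slides the rod out below.
- rod_tip (a point): lower tip of the rod (5 mm wide at the end)
- manifold: aluminium manifold block fixed on the worktop: flange 104 (x) x 150 (y) x 14 mm with screws, on it a block 80 x 126 mm whose flat top face is 45 mm above the worktop; brass plugs in its sides. Origin: centre of the underside, z up, y along its length. Two blind bores in the top face: a small one, 14 mm wide, at x = 0, y = -18 mm, and a wide one, 24 mm wide, at x = 0, y = +40 mm.
- bore (a point): centre of the mouth of the small 14 mm bore, in the plane of the block's top face (chamfer 1 mm). The bore is upright; how deep it is nobody knows: somewhere between 9 and 20 mm, with a hard flat floor.
- rest: grey plastic rest of the gauge, fixed on the worktop: base 64 (x) x 114 (y) x 8 mm with two cheeks that carry the ends of the foot 36 mm above the worktop; between the cheeks it is open (52 mm along y) for the rod. Origin: centre of the underside, y along its length. Lips on the cheeks' outer edges stand 6 to 8 mm above the seat and leave the foot 3 mm of play on every side.
- rest_seat (a point): centre of the rest's seat, 36 mm above the worktop: the gauge's origin lies here when it is at home, its y along the rest's y (either way round)
- hex_keys: bystander: set of hex keys in a red holder, 22 x 92 x 22 mm, origin under its centre
- brass_tee: bystander: brass pipe tee, 37 x 58 x 17 mm, origin under its centre
- caliper: bystander: steel vernier caliper lying flat, 81 x 236 x 8 mm, origin under its centre
Mind the look-alikes: they are no part of the job. What is shaped like the gauge but blue or yellow is not meant. Leave any purple look-alike of the rest alone.

How it is judged:
On the way, in this order (a step that is already met when the one before it is completed fails the run):
1. the gauge's foot stands flat on the block over the small bore (horizontal distance between gauge and bore below 0.0045 m and z of gauge in the frame of bore below 0.0015 m and angle between gauge's own z axis and vertical below 0.03 rad), for 0.2 s.
2. the rod has bottomed in the small bore while the foot stands flat (contact force between depth_rod_c0 and anything else above 0.5 N and z of rod_tip in the frame of bore below -0.007 m and horizontal distance between rod_tip and bore below 0.0045 m and z of gauge in the frame of bore below 0.0015 m and angle between gauge's own z axis and vertical below 0.03 rad), for 0.2 s.
At the end, for the whole second after the job is handed in: The gauge is back on its rest: its origin within 6 mm sideways and 2 mm in height of the seat's centre, upright within 0.03 rad, at rest, with the rod still standing out at the depth at which it bottomed (the bore is 9 to 20 mm deep, so more than 7.5 mm) (horizontal distance between gauge and rest_seat below 0.006 m and z of gauge in the frame of rest_seat below 0.002 m and angle between gauge's own z axis and vertical below 0.03 rad and value of joint depth_rod above 0.0075 m and linear speed of gauge below 0.02 m/s); the robot touches nothing.
It fails at once if the rod's tip is pressed with more than 20 N (contact force between depth_rod_c0 and anything else above 20 N).
It fails at once if the rod is pushed or pulled back once it has been let out (faster than 8 mm/s) (value of joint depth_rod above 0.0065 m and velocity of joint depth_rod below -0.008 m/s).
It fails at once if the rod is slid out further while the gauge is off the block (faster than 8 mm/s) (velocity of joint depth_rod above 0.008 m/s and (horizontal distance between gauge and bore above 0.01 m or z of gauge in the frame of bore above 0.005 m)).
It fails at once if a bystander is shifted by more than 12 mm (distance of any of hex_keys, brass_tee, caliper from where it was at the start of the episode above 0.012 m).
It also fails if it takes over 61 s, if anything falls off the work surface, if the arm or the gripper's body presses on something with over 40 N, if the wrist force passes 120 N, or if a joint passes its speed limit or range.

## Working session

There is one attempt and no reset: what is moved stays moved. The work goes in short steps, Python scripts to look and compute and a tool call to move; the robot and the scene stay as the last step left them, time stands still between calls to the robot, and variables do not carry over. Pictures are saved under pics/ and viewed, at most 10 in all, crops included, and the job is handed in when it is done.

Besides the shell and the picture viewer there is one more tool, called after "Call:" by a JSON object that holds its "method" and its "body". carry_out: Moves the arm, as the interface text tells. Its arguments: {"type":"object","properties":{"rows":{"type":"array"},"newtons":{"type":"number"}},"required":["rows"]}

```bash
mkdir -p pics; cat > h.py <<'E'
import numpy as np, cv2
from plant import r
def snap(n,f=None):
    s=r.snapshot(n)
    if f: cv2.imwrite('pics/'+f,s['image'][:,:,::-1])
    return s
def ray(s,u,v):
    x=(u-s['cx'])/s['fx'];y=(v-s['cy'])/s['fy']
    if s.get('fish'):
        t=np.hypot(x,y); k=np.sin(t)/t if t>1e-9 else 1
        d=np.array([x*k,y*k,np.cos(t)])
    else: d=np.array([x,y,1.])
    d=np.array([d[0],-d[1],-d[2]])
    P=np.array(s['pose']); return P[:3,3],P[:3,:3]@d
def plane(s,u,v,z):
    o,d=ray(s,u,v); return o+d*(z-o[2])/d[2]
E
python3 - <<'E'
from h import *
a=snap('top','top.png');b=snap('scene','scene.png')
for s in(a,b):print({k:(np.round(v,3).tolist() if k=='pose' else v) for k,v in s.items() if k!='image'})
print(r.get_state())
E
```

```text
{'fx': 478.769263936256, 'fy': 478.769263936256, 'cx': 328.9803491139667, 'cy': 194.7047300622876, 'pose': [[0.004, 0.997, -0.071, 0.494], [-0.999, 0.001, -0.035, -0.039], [-0.035, 0.071, 0.997, 1.024], [0.0, 0.0, 0.0, 1.0]]}
{'fx': 381.7531544138678, 'fy': 381.7531544138678, 'cx': 326.8115263232915, 'cy': 202.85489292858642, 'pose': [[-0.665, 0.433, -0.608, 0.052], [-0.746, -0.394, 0.536, 0.436], [-0.008, 0.811, 0.586, 0.573], [0.0, 0.0, 0.0, 1.0]]}
{'clock': 0.1, 'q': array([ 1.21983528,  0.68992255, -0.194526  ,  1.56621079,  0.15729349,
        0.90251629, -0.21509322]), 'qd': array([-0.0010403 , -0.00137966, -0.0009708 , -0.00068422,  0.00229856,
       -0.00068853,  0.00088869]), 'joint_torque': array([-3.04659654e-03, -5.28496349e+01, -1.27123989e+00, -1.53835487e+01,
       -5.24763856e-02,  2.00835617e-03,  1.65784195e-05]), 'tool_pos': array([ 0.2343387 , -0.57879871,  0.23798418]), 'eef_rot': array([ 9.81543878e-01,  1.91235251e-01, -2.13774633e-04, -8.05341967e-04]), 'contact_force': array([ 0.39465925, -0.21218834, -0.24173755]), 'moment': array([ 0.01602986, -0.03044987, -0.0265406 ]), 'finger_force': 0.0, 'opening': 1.0019676840815517}
```

View pics/top.png

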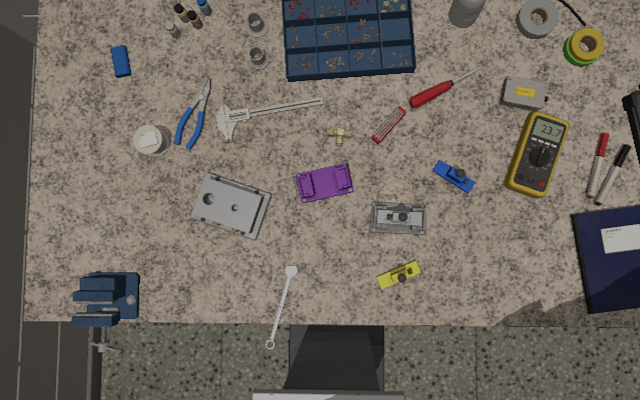

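View pics/scene.png

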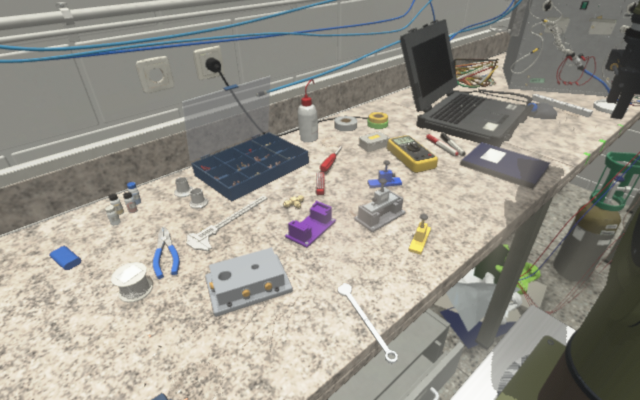

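The top view shows three gauge-like things: grey at (400,217) on a grey rest, blue at (455,176) and yellow at (400,275). There is also a purple rest at (325,183). The bright-steel gauge on the grey rest fits the description. The manifold is at (231,206), with its small bore at (235,208) and its wide bore at (209,198). I'll confirm in an enlarged crop.

```bash
python3 - <<'E'
from h import *
im=cv2.imread('pics/top.png')
A=cv2.resize(im[165:245,185:285],None,fx=7,fy=7,interpolation=cv2.INTER_CUBIC)[:,:700]
B=cv2.resize(im[190:245,360:440],None,fx=8,fy=8,interpolation=cv2.INTER_CUBIC)
A=cv2.resize(A,(400,320));
A=cv2.resize(im[170:240,190:275],(640,527//1),interpolation=cv2.INTER_CUBIC)
A=cv2.resize(A,(380,313))
c=np.zeros((600,800,3),np.uint8)
c[:313,:380]=A; B=cv2.resize(im[195:240,365:435],(420,270),interpolation=cv2.INTER_CUBIC); c[:270,380:]=B
sc=cv2.imread('pics/scene.png'); c[320:600,:400]=cv2.resize(sc[240:317,195:305],(400,280),interpolation=cv2.INTER_CUBIC); c[320:600,400:]=cv2.resize(sc[175:245,340:440],(400,280),interpolation=cv2.INTER_CUBIC)
cv2.imwrite('pics/crop1.png',c)
E
```

```text
(no output)
```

View pics/crop1.png

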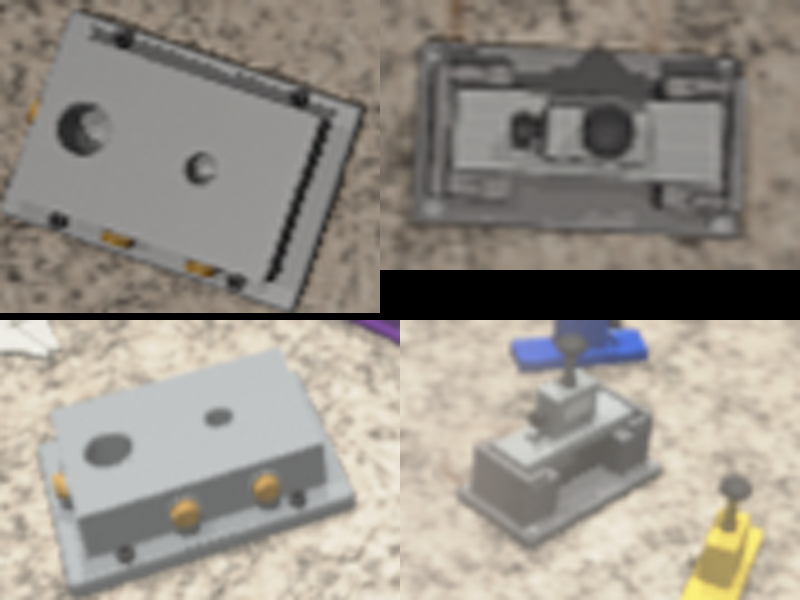

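The crop confirms it. The steel gauge has a dark knob and sits in the grey rest, with its screw towards world +y. Both bores of the manifold are visible, the smaller at about (235.0,207.6). Next I work out positions.

```bash
python3 - <<'E'
from h import *
s=snap('top'); b=snap('scene')
f=lambda u,v,z,s=s:plane(s,u,v,z).round(4)
sm=f(235,207.6,.045);wd=f(208.6,198.6,.045);print('bores top',sm,wd,np.linalg.norm(sm-wd),np.arctan2(*(wd-sm)[:2]))
k=400/110
sm2=plane(b,195+218/k,240+(417-320)/k,.045);wd2=plane(b,195+108/k,240+(450-320)/k,.045);print('bores scene',sm2,wd2,np.linalg.norm(sm2-wd2))
L=f(377.5,216.5,.046);R=f(422,218.6,.046);print('foot',L,R,(L+R)/2,np.linalg.norm(L-R),np.degrees(np.arctan2(-(L-R)[0],(L-R)[1])))
# rest base corners z=.008
c=[plane(s,365+(u-380)/6,195+v/6,.008) for u,v in((425,42),(742,62),(738,234),(418,218))]
print('rest',np.round(c,4),np.mean(c,0),np.linalg.norm(c[0]-c[1]),np.linalg.norm(c[1]-c[2]))
print('knob',f(365+(609-380)/6,195+131/6,.105), plane(b,340+(571-400)/4,175+(343-320)/4,.107))
w=snap('wrist');print(w['fx'],w['cx'],w['cy'],np.round(w['pose'],4))
st=r.get_state()
from scipy.spatial.transform import Rotation as Ro
print(Ro.from_quat(st['eef_rot']).as_matrix().round(3),st['tool_pos'])
E
```

```text
bores top [0.5376 0.1897 0.045 ] [0.5561 0.245  0.045 ] 0.05831243435151719 0.3228351526698345
bores scene [0.53702824 0.19413837 0.045     ] [0.5551192  0.24927462 0.045     ] 0.05802834103052223
foot [ 0.52  -0.103  0.046] [ 0.516 -0.193  0.046] [ 0.518 -0.148  0.046] 0.09008884503644167 -2.5448043798130975
rest [[ 0.5517 -0.0951  0.008 ]
 [ 0.5448 -0.2062  0.008 ]
 [ 0.4845 -0.2042  0.008 ]
 [ 0.4897 -0.0925  0.008 ]] [ 0.51766847 -0.14949999  0.008     ] 0.11137486634506673 0.06032608161166715
knob [ 0.5179 -0.148   0.105 ] [ 0.51457676 -0.14109843  0.107     ]
309.70691628693146 321.3444146317196 195.32304392859166 [[ 3.749e-01  8.900e-01  2.595e-01  3.005e-01]
 [-9.270e-01  3.601e-01  1.043e-01 -5.514e-01]
 [-6.000e-04 -2.797e-01  9.601e-01  3.836e-01]
 [ 0.000e+00  0.000e+00  0.000e+00  1.000e+00]]
[[ 0.927  0.375 -0.   ]
 [ 0.375 -0.927  0.001]
 [-0.    -0.001 -1.   ]] [ 0.23451723 -0.57905216  0.23836845]
```

Call:
{"method": "carry_out", "body": {"rows": [[[42.5, -29.4, 0], [0, 0, -65.5], 0], [[42.5, -29.4, 0], [0, 0, -65.5], 0], [[42.5, -29.4, 0], [0, 0, -65.5], 0], [[42.5, -29.4, 0], [0, 0, -65.5], 0], [[42.5, -29.4, 0], [0, 0, -65.5], 0], [[42.5, -29.4, 0], [0, 0, -65.5], 0], [[42.5, -29.4, 0], [0, 0, -65.5], 0], [[42.5, -29.4, 0], [0, 0, -65.5], 0], [[42.5, -29.4, 0], [0, 0, -65.5], 0], [[42.5, -29.4, 0], [0, 0, -65.5], 0], [[42.5, -29.4, 0], [0, 0, -65.5], 0], [[42.5, -29.4, 0], [0, 0, -65.5], 0]], "newtons": 15}}

```text
clock: 1.45
tool_pos: [0.52, -0.1435, 0.239]
eef_rot: [0.72, 0.694, 0.001, -0.0]
contact_force: [-0.9, -0.4, 0.6]
opening: 1.001
finger_force: 0.0
```

```bash
python3 - <<'E'
from h import *
w=snap('wrist','w1.png'); print(np.round(w['pose'],4).tolist(), r.get_state()['tool_pos'],r.get_state()['eef_rot'])
E
```

```text
[[0.9993, 0.0361, 0.0084, 0.5216], [-0.037, 0.9599, 0.2781, -0.0711], [0.0019, -0.2782, 0.9605, 0.3845], [0.0, 0.0, 0.0, 1.0]] [ 0.51842357 -0.14639471  0.2386164 ] [ 7.21175961e-01  6.92751912e-01 -1.40770306e-04 -3.57007636e-05]
```

View pics/w1.png

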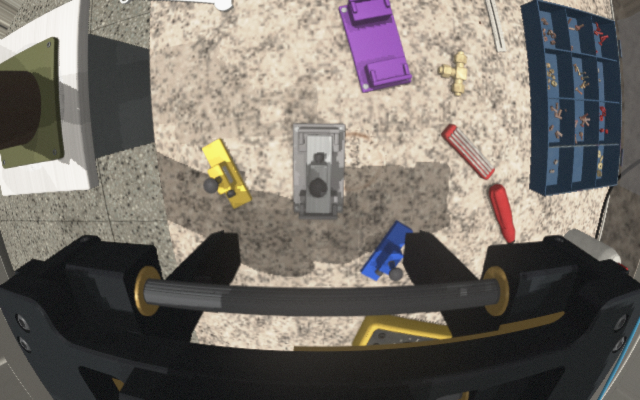

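The wrist view shows the steel gauge on its rest at about (319,165), the fingertips at (238,235) and (405,235), and the blue and yellow look-alikes to the sides.

```bash
cat >> h.py <<'E'
def proj(s,p):
    P=np.array(s['pose']); c=P[:3,:3].T@(np.array(p)-P[:3,3]); x,y,z=c[0],-c[1],-c[2]
    h=np.hypot(x,y); 
    if s.get('fish'): t=np.arctan2(h,z); x,y=(x/h*t,y/h*t)
    else: x,y=x/z,y/z
    return np.round([s['cx']+s['fx']*x,s['cy']+s['fy']*y],1)
def wrist(f=None):
    s=snap('wrist',f); s['fish']=1; return s
E
python3 - <<'E'
from h import *
w=wrist(); st=r.get_state()
print('tcp px',proj(w,st['tool_pos']))
im=w['image']; g=cv2.cvtColor(im,cv2.COLOR_RGB2GRAY)
c=cv2.resize(g[115:225,280:360],None,fx=5,fy=5,interpolation=cv2.INTER_CUBIC); cv2.imwrite('pics/c2.png',np.hstack([c,np.clip(c.astype(int)*2-100,0,255).astype(np.uint8)]))
for k,p in dict(seat=(.518,-.148,.046),e1=(.52,-.103,.046),e2=(.516,-.193,.046),knob=(.518,-.148,.105)).items(): print(k,proj(w,p))
E
```

```text
tcp px [321.3 254. ]
seat [321.8 174.4]
e1 [321.9 134.1]
e2 [321.6 212.5]
knob [321.8 188. ]
```

View pics/c2.png

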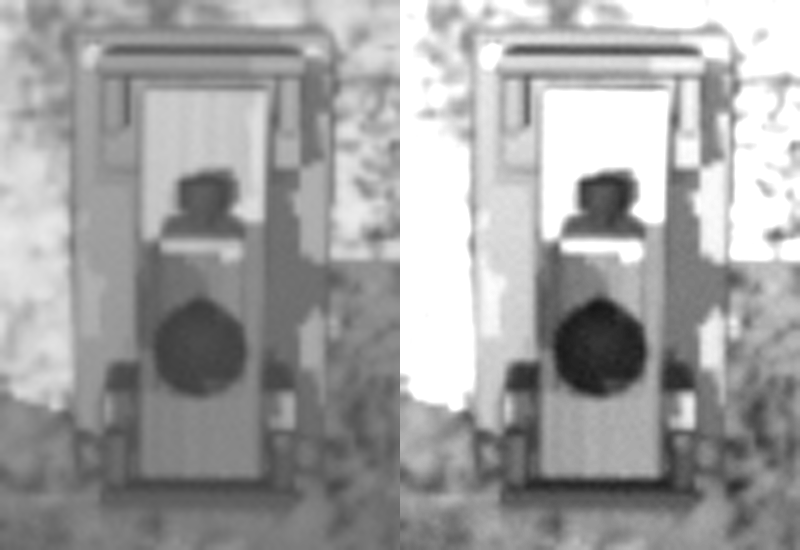

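Call:
{"method": "carry_out", "body": {"rows": [[[0, -0.1, 4], [0, 0, 0.5], 0], [[0, -0.1, 8], [0, 0, 0.5], 0], [[0, -0.1, 12], [0, 0, 0.5], 0], [[0, -0.1, 15], [0, 0, 0.5], 0], [[0, -0.1, 17], [0, 0, 0.5], 0], [[0, -0.1, 18.4], [0, 0, 0.5], 0], [[0, -0.1, 18.8], [0, 0, 0.5], 0], [[0, -0.1, 18.8], [0, 0, 0.5], 0], [[0, -0.1, 18.8], [0, 0, 0.5], 0]]}}

```text
clock: 2.45
tool_pos: [0.5173, -0.1483, 0.0514]
eef_rot: [0.726, 0.688, 0.0, 0.001]
contact_force: [0.1, 0.4, -0.2]
opening: 1.001
finger_force: 0.0
```

```bash
python3 - <<'E'
from h import *
s=r.get_state();print(s['tool_pos'],s['contact_force'],s['eef_rot'])
b=snap('scene'); w=wrist()
c=cv2.resize(b['image'][130:260,310:470],(640,520),interpolation=cv2.INTER_CUBIC)
cv2.imwrite('pics/c3.png',c[:,:,::-1])
E
```

```text
[ 0.51726399 -0.14831875  0.05142596] [ 0.13356534  0.42200291 -0.21642581] [7.25593584e-01 6.88123263e-01 7.94288043e-05 5.64690035e-04]
```

View pics/c3.png

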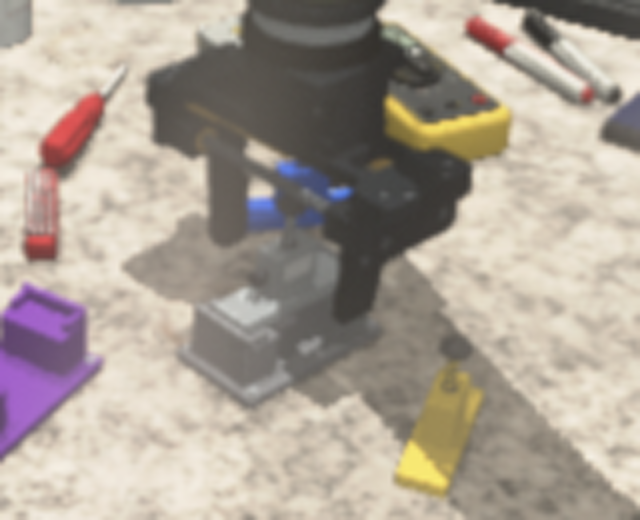

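The fingers straddle the gauge's body, clear of the rest, with the knob below the palm. Now I grip.

Call:
{"method": "carry_out", "body": {"rows": [[[0, 0, 0], [0, 0, 0], 0.7], [[0, 0, 0], [0, 0, 0], 0.9], [[0, 0, 0], [0, 0, 0], 1], [[0, 0, 0], [0, 0, 0], 1], [[0, 0, 0], [0, 0, 0], 1], [[0, 0, 0], [0, 0, 0], 1], [[0, 0, 0], [0, 0, 0], 1], [[0, 0, 0], [0, 0, 0], 1]], "newtons": 25}}

```text
clock: 3.35
tool_pos: [0.5172, -0.1472, 0.0507]
eef_rot: [0.725, 0.689, -0.0, 0.0]
contact_force: [-0.2, 0.0, 0.5]
opening: 0.301
finger_force: 0.0
```

Call:
{"method": "carry_out", "body": {"rows": [[[0, 0, 0], [0, 0, 0], 1], [[0, 0, 0], [0, 0, 0], 1], [[0, 0, 0], [0, 0, 0], 1], [[0, 0, 0], [0, 0, 0], 1], [[0, 0, 0], [0, 0, 0], 1]], "newtons": 25}}

```text
clock: 3.85
tool_pos: [0.5171, -0.1473, 0.0507]
eef_rot: [0.725, 0.689, -0.0, -0.0]
contact_force: [-0.5, -0.2, 0.3]
opening: 0.201
finger_force: 25.0
```

```bash
python3 - <<'E'
from h import *
s=r.get_state();print(s['tool_pos'],s['contact_force'],s['eef_rot'],s['opening'],s['finger_force'])
E
```

```text
[ 0.51709529 -0.14725388  0.05070384] [-0.46551242 -0.17570945  0.28054588] [ 7.25106716e-01  6.88636510e-01 -8.01129000e-05 -2.55902881e-05] 0.20136469078208497 24.99037206172943
```

Call:
{"method": "carry_out", "body": {"rows": [[[0, 0, -0.5], [0, 0, 0], 1], [[0, 0, -1.5], [0, 0, 0], 1], [[0, 0, -4], [0, 0, 0], 1], [[0, 0, -8], [0, 0, 0], 1], [[0, 0, -12], [0, 0, 0], 1], [[0, 0, -15], [0, 0, 0], 1], [[0, 0, -16.5], [0, 0, 0], 1], [[0, 0, -17], [0, 0, 0], 1], [[0, 0, -17], [0, 0, 0], 1]]}}

```text
clock: 4.75
tool_pos: [0.517, -0.1474, 0.2213]
eef_rot: [0.725, 0.689, 0.0, 0.0]
contact_force: [-0.1, -0.0, -3.9]
opening: 0.204
finger_force: 25.0
```

Call:
{"method": "carry_out", "body": {"rows": [[[1.5, 0, 0], [0, 0, 0], 1], [[4, 0.1, 0], [0, 0, 0], 1], [[7.5, 0.2, 0], [0, 0, 0], 1], [[11.5, 0.3, 0], [0, 0, 0], 1], [[15.5, 0.4, 0], [0, 0, 0], 1], [[19.5, 0.5, 0], [0, 0, 0], 1], [[23, 0.6, 0], [0, 0, 0], 1], [[26, 0.6, 0], [0, 0, 0], 1], [[28, 0.6, 0], [0, 0, 0], 1], [[28.8, 0.6, 0], [0, 0, 0], 1], [[28.8, 0.6, 0], [0, 0, 0], 1], [[28.8, 0.6, 0], [0, 0, 0], 1]]}}

```text
clock: 5.95
tool_pos: [0.5375, 0.1387, 0.22]
eef_rot: [0.725, 0.688, -0.001, 0.0]
contact_force: [0.4, -0.9, -3.4]
opening: 0.199
finger_force: 25.0
```

```bash
python3 - <<'E'
from h import *
s=r.get_state();print(s['tool_pos'],s['contact_force'],s['eef_rot'],s['opening'],s['finger_force'])
w=wrist('w2.png'); print(proj(w,(.5376,.1897,.045)),proj(w,(.5561,.245,.045)),proj(w,s['tool_pos']))
b=snap('scene','s2.png')
im=w['image']
c=cv2.resize(im[60:300,240:420],(600,800))[:600]
c=np.hstack([cv2.resize(im[50:300,240:400],(384,600)),cv2.resize(b['image'][130:330,180:320],(416,594)).repeat(1,0)[:594] if 0 else cv2.resize(b['image'][130:330,180:320],(416,600))])
cv2.imwrite('pics/c4.png',c[:,:,::-1])
E
```

```text
[0.53747932 0.13866953 0.21997508] [ 0.38371253 -0.93540188 -3.36547763] [ 7.25394851e-01  6.88331819e-01 -1.26157104e-03  1.57709722e-04] 0.19906691413681643 24.989976016804576
[319.9 128. ] [335.2  73.9] [322.9 251. ]
```

View pics/c4.png

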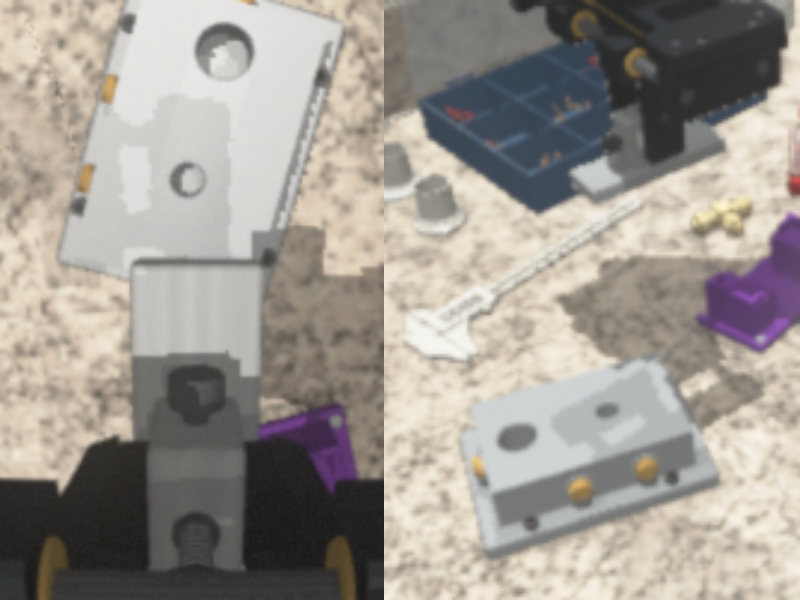

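The gauge hangs square in the grip. The wrist camera sees the small bore at about (317.6,124.8), the wide bore at (333.1,71), and the foot's +y end at about (321.9,159.3).

```bash
python3 - <<'E'
from h import *
w=wrist(); s=r.get_state(); t=s['tool_pos']
B=plane(w,317.6,124.8,.045);W=plane(w,333.1,71,.045);print('bore',B,W,np.linalg.norm(B-W))
F=plane(w,321.9,159.3,t[2]-.0047);print('foot end rel',F-t)
g1=(plane(w,240+132/2.4-.3,50+263/2.4-.3,t[2]-.0047),plane(w,240+262/2.4-.3,50+263/2.4-.3,t[2]-.0047));print('width',np.linalg.norm(g1[0]-g1[1]))
# refine bore: dark ellipse centroid
g=cv2.cvtColor(w['image'],cv2.COLOR_RGB2GRAY)[110:140,302:334]
G=cv2.resize(g,None,fx=8,fy=8,interpolation=cv2.INTER_CUBIC)
c=cv2.HoughCircles(G,cv2.HOUGH_GRADIENT,1,50,param1=80,param2=12,minRadius=35,maxRadius=75);print(None if c is None else [(302+(x+.5)/8-.5,110+(y+.5)/8-.5,rr/8) for x,y,rr in c[0]])
T=B[:2]+[.0003,-.0014]; from scipy.spatial.transform import Rotation as Ro
R=Ro.from_quat(s['eef_rot']).as_matrix(); d=np.r_[T,.0597]-t; print('target',T,'tool shift cm',(R.T@d)*100)
E
```

```text
bore [0.53605955 0.19262766 0.045     ] [0.55485724 0.24761352 0.045     ] 0.05811022454748742
foot end rel [ 0.00190315  0.04713256 -0.0047    ]
width 0.026585575729164115
None
target [0.53635955 0.19122766] tool shift cm [ 5.30461763 -0.44052926 16.06742236]
```

Call:
{"method": "carry_out", "body": {"rows": [[[2, -0.2, 1], [0, 0, 0], 1], [[4, -0.4, 3], [0, 0, 0], 1], [[5.3, -0.45, 6], [0, 0, 0], 1], [[5.3, -0.45, 10], [0, 0, 0], 1], [[5.3, -0.45, 13], [0, 0, 0], 1], [[5.3, -0.45, 14.5], [0, 0, 0], 1], [[5.3, -0.45, 15], [0, 0, 0], 1], [[5.3, -0.45, 15], [0, 0, 0], 1], [[5.3, -0.45, 15], [0, 0, 0], 1]]}}

```text
clock: 7.0
tool_pos: [0.5372, 0.1932, 0.0717]
eef_rot: [0.725, 0.688, 0.001, 0.0]
contact_force: [-0.4, -0.7, -2.3]
opening: 0.205
finger_force: 25.0
```

```bash
python3 - <<'E'
from h import *
s=r.get_state();print(s['tool_pos'],s['contact_force'],s['eef_rot'],s['opening'])
b=snap('scene','s3.png');a=snap('top','t3.png')
c=np.hstack([cv2.resize(b['image'][200:320,190:310],(400,400),interpolation=cv2.INTER_CUBIC),cv2.resize(wrist()['image'][60:260,220:420],(400,400),interpolation=cv2.INTER_CUBIC)])
cv2.imwrite('pics/c5.png',c[:,:,::-1])
E
```

```text
[0.53717253 0.19324509 0.07168589] [-0.36439327 -0.69354577 -2.3315244 ] [7.25360249e-01 6.88368727e-01 9.42392386e-04 3.42650837e-04] 0.20490999988325856
```

View pics/c5.png

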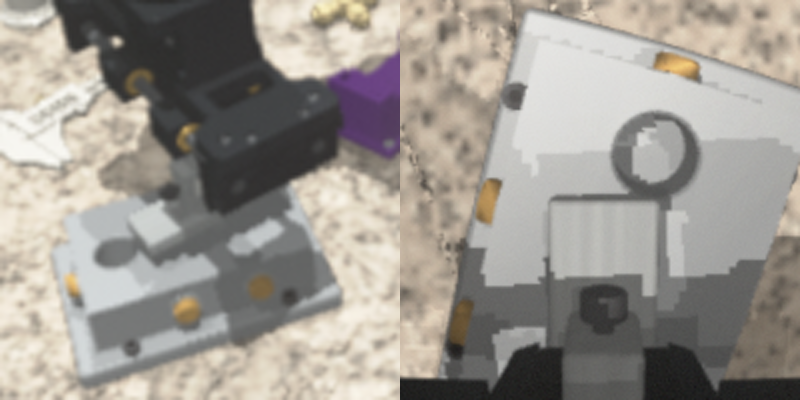

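The foot hovers just over the block, and the wide bore is visible in the wrist crop at (347.5,136.5). I'll let the arm settle and check the foot against the wide bore.

Call:
{"method": "carry_out", "body": {"rows": [[[0, 0, 0], [0, 0, 0], 1], [[0, 0, 0], [0, 0, 0], 1]]}}

```text
clock: 7.35
tool_pos: [0.5365, 0.1933, 0.0712]
eef_rot: [0.725, 0.689, 0.0, 0.0]
contact_force: [-0.3, -0.4, -3.6]
opening: 0.202
finger_force: 25.0
```

```bash
python3 - <<'E'
from h import *
w=wrist();s=r.get_state();t=s['tool_pos'];print(t,s['contact_force'],s['eef_rot'])
g=w['image'][105:170,310:385]; G=cv2.cvtColor(cv2.resize(g,None,fx=6,fy=6,interpolation=cv2.INTER_CUBIC),cv2.COLOR_RGB2GRAY)
c=cv2.HoughCircles(G,cv2.HOUGH_GRADIENT,1.5,100,param1=80,param2=20,minRadius=90,maxRadius=150);
print([] if c is None else [(310+(x+.5)/6-.5,105+(y+.5)/6-.5,rr/6) for x,y,rr in c[0]])
W=plane(w,347.3,136.3,.045);print('wide',W); B=W-58*np.r_[.0188,.055,0]/58.1
F=plane(w,322.3,159,t[2]-.0047);print('bore',B,'foot end rel',F-t,'gauge',F-.045*np.r_[.0515,.9987,0])
print('px/mm',np.linalg.norm(plane(w,348.3,136.3,.045)-W))
E
```

```text
[0.53642562 0.19330144 0.07105228] [-4.38489142e-01  4.04944079e-04 -2.79652174e+00] [7.25101022e-01 6.88642446e-01 2.68442528e-04 1.32145982e-04]
[(np.float32(345.45834), np.float32(132.95833), np.float32(18.0))]
wide [0.55301669 0.24922843 0.045     ]
bore [0.53424905 0.19432309 0.045     ] foot end rel [ 0.00218689  0.04737791 -0.0047    ] gauge [0.53629501 0.19573785 0.06635228]
px/mm 0.0005570594605531467
```

Call:
{"method": "carry_out", "body": {"rows": [[[-0.15, -0.08, 0.3], [0, 0, 0], 1], [[-0.15, -0.08, 0.6], [0, 0, 0], 1], [[-0.15, -0.08, 0.8], [0, 0, 0], 1], [[-0.15, -0.08, 0.9], [0, 0, 0], 1], [[-0.15, -0.08, 1.0], [0, 0, 0], 1], [[-0.15, -0.08, 1.0], [0, 0, 0], 1], [[-0.15, -0.08, 1.0], [0, 0, 0], 1], [[-0.15, -0.08, 1.0], [0, 0, 0], 1]]}}

```text
clock: 8.2
tool_pos: [0.5355, 0.1918, 0.0608]
eef_rot: [0.725, 0.689, 0.0, 0.0]
contact_force: [-0.9, -0.9, -3.4]
opening: 0.205
finger_force: 25.0
```

Call:
{"method": "carry_out", "body": {"rows": [[[0, 0, 0.03], [0, 0, 0], 1], [[0, 0, 0.06], [0, 0, 0], 1], [[0, 0, 0.09], [0, 0, 0], 1], [[0, 0, 0.12], [0, 0, 0], 1], [[0, 0, 0.12], [0, 0, 0], 1], [[0, 0, 0.12], [0, 0, 0], 1]]}}

```text
clock: 8.8
tool_pos: [0.5354, 0.1917, 0.0597]
eef_rot: [0.725, 0.689, 0.0, 0.0]
contact_force: [-1.1, 0.1, 0.4]
opening: 0.205
finger_force: 25.0
```

The weight has come off the wrist (−3.4 N to +0.4 N) at the predicted height, so the foot is standing on the block. I release and rise above the knob.

Call:
{"method": "carry_out", "body": {"rows": [[[0, 0, 0], [0, 0, 0], 0.4], [[0, 0, 0], [0, 0, 0], 0.4], [[0, 0, 0], [0, 0, 0], 0.4], [[0, 0, 0], [0, 0, 0], 0.4], [[0, 0, 0], [0, 0, 0], 0.4], [[0, 0, 0], [0, 0, 0], 0.4], [[0, 0, 0], [0, 0, 0], 0.4]]}}

```text
clock: 9.5
tool_pos: [0.5354, 0.1918, 0.0595]
eef_rot: [0.725, 0.689, 0.0, 0.0]
contact_force: [-0.1, -0.0, -0.0]
opening: 0.605
finger_force: 0.0
```

```bash
python3 - <<'E'
from h import *
s=r.get_state();print(s['tool_pos'],s['contact_force'],s['eef_rot'],s['opening'])
E
```

```text
[0.53539106 0.19177406 0.05950808] [-0.05517312 -0.01847225 -0.00487761] [7.25088289e-01 6.88655916e-01 1.63266845e-06 4.59101723e-05] 0.6048039332563944
```

Call:
{"method": "carry_out", "body": {"rows": [[[0, 0, -0.5], [0, 0, 0], 0.4], [[0, 0, -2], [0, 0, 0], 0.4], [[0, 0, -4], [0, 0, 0], 0.4], [[0, 0, -6.5], [0, 0, 0], 0.4], [[0, 0, -8], [0, 0, 0], 0.6], [[0.2, 0, -8.5], [0, 0, 0], 1], [[0.2, 0, -8.5], [0, 0, 0], 1], [[0.2, 0, -8.5], [0, 0, 0], 1], [[0.2, 0, -8.5], [0, 0, 0], 1], [[0.2, 0, -8.5], [0, 0, 0], 1], [[0.2, 0, -8.5], [0, 0, 0], 1], [[0.2, 0, -8.5], [0, 0, 0], 1]]}}

```text
clock: 10.7
tool_pos: [0.5353, 0.1937, 0.1442]
eef_rot: [0.725, 0.689, -0.0, -0.0]
contact_force: [0.2, 0.2, 1.0]
opening: 0.003
finger_force: 0.0
```

```bash
python3 - <<'E'
from h import *
s=r.get_state();print(s['tool_pos'],s['contact_force'],s['eef_rot'],s['opening'])
b=snap('scene','s4.png');w=wrist('w4.png')
print(proj(w,s['tool_pos']))
c=np.hstack([cv2.resize(b['image'][170:320,180:330],(400,400),interpolation=cv2.INTER_CUBIC),cv2.resize(w['image'][90:290,220:420],(400,400),interpolation=cv2.INTER_CUBIC)])
cv2.imwrite('pics/c6.png',c[:,:,::-1])
E
```

```text
[0.53533353 0.19372078 0.14419745] [0.21157341 0.24553072 1.0298923 ] [ 7.25061757e-01  6.88683798e-01 -2.66517600e-04 -5.75122751e-05] 0.0027837178489716137
[322.8 251. ]
```

View pics/c6.png

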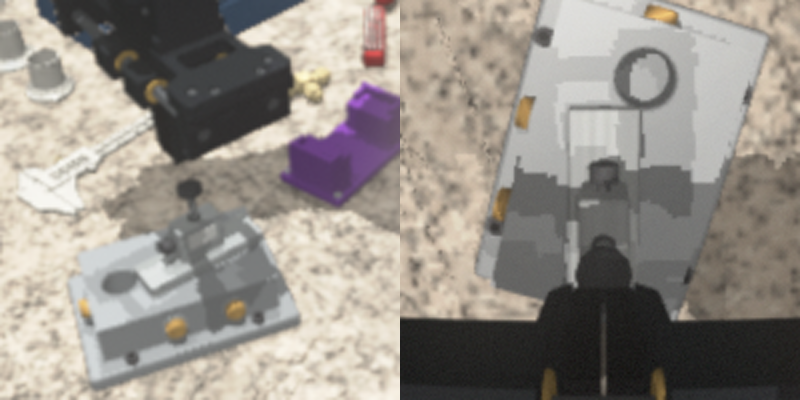

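The gauge stands alone and upright on the block, with the knob under the closed fingertips and the wide bore clear of the foot. A quick offset check comes before the push.

```bash
python3 - <<'E'
from h import *
w=wrist();s=r.get_state()
W=plane(w,342.2,128.6,.045);F=plane(w,321.7,143.2,.055)
B=W-np.r_[.0187,.0549,0];G=F-.045*np.r_[.0515,.9987,0]
print(W,B,G,(G-B)[:2]*1000)
e=[plane(w,220+(u-400)/2-.25,90+v/2-.25,.055) for u,v in((569,109),(642,107))];print(np.linalg.norm(e[0]-e[1]),e)
# block corners of the block's yaw: top-face left edge
im=w['image'];g=cv2.cvtColor(im,cv2.COLOR_RGB2GRAY)
b=cv2.HoughCircles(cv2.resize(g[105:155,315:370],None,fx=8,fy=8,interpolation=cv2.INTER_CUBIC),cv2.HOUGH_GRADIENT,1.5,200,param1=60,param2=15,minRadius=100,maxRadius=140)
print([] if b is None else [(315+x/8,105+y/8,q/8) for x,y,q in b[0]])
E
```

```text
[0.55389728 0.24886146 0.045     ] [0.53519728 0.19396146 0.045     ] [0.53490707 0.19421829 0.055     ] [-0.29021278  0.25683585]
0.02776957730248105 [array([0.52393023, 0.23908372, 0.055     ]), array([0.55169188, 0.23842028, 0.055     ])]
[(np.float32(340.03125), np.float32(127.03125), np.float32(13.56875))]
```

The offset between gauge and bore is under 0.5 mm. Now I go down onto the knob.

Call:
{"method": "carry_out", "body": {"rows": [[[0, 0, 0.8], [0, 0, 0], 1], [[0, 0, 1.6], [0, 0, 0], 1], [[0, 0, 2.1], [0, 0, 0], 1], [[0, 0, 2.3], [0, 0, 0], 1], [[0, 0, 2.4], [0, 0, 0], 1], [[0, 0, 2.5], [0, 0, 0], 1], [[0, 0, 2.6], [0, 0, 0], 1], [[0, 0, 2.7], [0, 0, 0], 1], [[0, 0, 2.8], [0, 0, 0], 1], [[0, 0, 2.9], [0, 0, 0], 1], [[0, 0, 3.0], [0, 0, 0], 1]]}}

```text
clock: 11.95
tool_pos: [0.5356, 0.1938, 0.1147]
eef_rot: [0.725, 0.689, 0.0, 0.0]
contact_force: [-0.4, -0.5, 2.1]
opening: 0.005
finger_force: 1.0
```

Call:
{"method": "carry_out", "body": {"rows": [[[0, 0, 0.08], [0, 0, 0], 1], [[0, 0, 0.16], [0, 0, 0], 1], [[0, 0, 0.24], [0, 0, 0], 1], [[0, 0, 0.32], [0, 0, 0], 1], [[0, 0, 0.4], [0, 0, 0], 1], [[0, 0, 0.4], [0, 0, 0], 1]]}}

```text
clock: 12.55
tool_pos: [0.5356, 0.1938, 0.1104]
eef_rot: [0.725, 0.689, 0.0, 0.0]
contact_force: [-0.2, 0.6, 1.6]
opening: 0.002
finger_force: 0.7
```

Call:
{"method": "carry_out", "body": {"rows": [[[0, 0, 0.04], [0, 0, 0], 1], [[0, 0, 0.08], [0, 0, 0], 1], [[0, 0, 0.08], [0, 0, 0], 1]]}}

```text
clock: 12.85
tool_pos: [0.5356, 0.1938, 0.1097]
eef_rot: [0.725, 0.689, 0.0, 0.0]
contact_force: [1.2, 0.6, 3.0]
opening: 0.003
finger_force: 0.8
```

Call:
{"method": "carry_out", "body": {"rows": [[[0, 0, 0.04], [0, 0, 0], 1], [[0, 0, 0.08], [0, 0, 0], 1], [[0, 0, 0.08], [0, 0, 0], 1]]}}

```text
clock: 13.15
tool_pos: [0.5355, 0.1938, 0.1089]
eef_rot: [0.725, 0.689, 0.0, 0.0]
contact_force: [-0.5, 0.0, 1.3]
opening: 0.006
finger_force: 0.9
```

Call:
{"method": "carry_out", "body": {"rows": [[[0, 0, 0.04], [0, 0, 0], 1], [[0, 0, 0.08], [0, 0, 0], 1], [[0, 0, 0.08], [0, 0, 0], 1]]}}

```text
clock: 13.45
tool_pos: [0.5355, 0.1938, 0.1081]
eef_rot: [0.725, 0.689, 0.0, 0.0]
contact_force: [-0.0, 0.4, 1.8]
opening: 0.007
finger_force: 0.9
```

Call:
{"method": "carry_out", "body": {"rows": [[[0, 0, 0.04], [0, 0, 0], 1], [[0, 0, 0.08], [0, 0, 0], 1], [[0, 0, 0.08], [0, 0, 0], 1]]}}

```text
clock: 13.75
tool_pos: [0.5355, 0.1938, 0.1073]
eef_rot: [0.725, 0.689, 0.0, 0.0]
contact_force: [1.1, -0.5, 1.2]
opening: 0.005
finger_force: 0.9
```

Call:
{"method": "carry_out", "body": {"rows": [[[0, 0, 0.04], [0, 0, 0], 1], [[0, 0, 0.08], [0, 0, 0], 1], [[0, 0, 0.08], [0, 0, 0], 1]]}}

```text
clock: 14.05
tool_pos: [0.5355, 0.1938, 0.1065]
eef_rot: [0.725, 0.689, -0.0, 0.0]
contact_force: [0.3, 0.4, 2.3]
opening: 0.006
finger_force: 0.9
```

Call:
{"method": "carry_out", "body": {"rows": [[[0, 0, 0.04], [0, 0, 0], 1], [[0, 0, 0.08], [0, 0, 0], 1], [[0, 0, 0.08], [0, 0, 0], 1]]}}

```text
clock: 14.35
tool_pos: [0.5355, 0.1938, 0.1057]
eef_rot: [0.725, 0.689, 0.0, 0.0]
contact_force: [0.9, 0.2, 3.0]
opening: 0.008
finger_force: 0.9
```

Call:
{"method": "carry_out", "body": {"rows": [[[0, 0, 0.04], [0, 0, 0], 1], [[0, 0, 0.08], [0, 0, 0], 1], [[0, 0, 0.08], [0, 0, 0], 1]]}}

```text
clock: 14.65
tool_pos: [0.5355, 0.1938, 0.1049]
eef_rot: [0.725, 0.689, 0.0, 0.0]
contact_force: [1.5, 0.6, 0.9]
opening: 0.007
finger_force: 0.9
```

Call:
{"method": "carry_out", "body": {"rows": [[[0, 0, 0.04], [0, 0, 0], 1], [[0, 0, 0.08], [0, 0, 0], 1], [[0, 0, 0.08], [0, 0, 0], 1]]}}

```text
clock: 14.95
tool_pos: [0.5355, 0.1938, 0.1041]
eef_rot: [0.725, 0.689, 0.0, 0.0]
contact_force: [0.8, -0.5, 1.7]
opening: 0.007
finger_force: 0.9
```

Call:
{"method": "carry_out", "body": {"rows": [[[0, 0, 0.04], [0, 0, 0], 1], [[0, 0, 0.08], [0, 0, 0], 1], [[0, 0, 0.08], [0, 0, 0], 1]]}}

```text
clock: 15.25
tool_pos: [0.5355, 0.1938, 0.1032]
eef_rot: [0.725, 0.689, -0.0, 0.0]
contact_force: [0.6, -0.4, 1.4]
opening: 0.009
finger_force: 0.9
```

Call:
{"method": "carry_out", "body": {"rows": [[[0, 0, 0.04], [0, 0, 0], 1], [[0, 0, 0.08], [0, 0, 0], 1], [[0, 0, 0.08], [0, 0, 0], 1]]}}

```text
clock: 15.55
tool_pos: [0.5355, 0.1938, 0.1024]
eef_rot: [0.725, 0.689, -0.0, 0.0]
contact_force: [0.2, 0.3, 2.4]
opening: 0.007
finger_force: 0.9
```

Call:
{"method": "carry_out", "body": {"rows": [[[0, 0, 0.04], [0, 0, 0], 1], [[0, 0, 0.08], [0, 0, 0], 1], [[0, 0, 0.08], [0, 0, 0], 1]]}}

```text
clock: 15.85
tool_pos: [0.5355, 0.1938, 0.1018]
eef_rot: [0.725, 0.689, 0.0, 0.0]
contact_force: [0.1, 0.6, 2.9]
opening: 0.005
finger_force: 1.5
```

Call:
{"method": "carry_out", "body": {"rows": [[[0, 0, 0.03], [0, 0, 0], 1], [[0, 0, 0.03], [0, 0, 0], 1]]}}

```text
clock: 16.05
tool_pos: [0.5356, 0.1938, 0.1017]
eef_rot: [0.725, 0.689, 0.0, 0.0]
contact_force: [1.5, -0.0, 5.0]
opening: 0.006
finger_force: 2.4
```

Call:
{"method": "carry_out", "body": {"rows": [[[0, 0, 0.03], [0, 0, 0], 1], [[0, 0, 0.03], [0, 0, 0], 1], [[0, 0, 0.03], [0, 0, 0], 1], [[0, 0, 0.03], [0, 0, 0], 1]]}}

```text
clock: 16.45
tool_pos: [0.5356, 0.1938, 0.1015]
eef_rot: [0.725, 0.689, 0.0, 0.0]
contact_force: [0.8, 0.5, 7.1]
opening: 0.004
finger_force: 3.1
```

```bash
python3 - <<'E'
from h import *
s=r.get_state();print(s['tool_pos'],s['contact_force'],s['eef_rot'],s['clock'])
E
```

```text
[0.53558553 0.19381673 0.10153309] [0.75445085 0.479917   7.05228707] [7.25076743e-01 6.88668031e-01 1.61986436e-04 1.85213497e-04] 16.45
```

The rod has bottomed at about 7 N. The knob is at z ≈ 0.1016, a reading of about 16.4 mm. I lift off and open the fingers.

Call:
{"method": "carry_out", "body": {"rows": [[[0, 0, -0.05], [0, 0, 0], 1], [[0, 0, -0.3], [0, 0, 0], 1], [[0, 0, -1.2], [0, 0, 0], 1], [[0, 0, -2.2], [0, 0, 0], 0.4], [[-0.2, 0, -2.6], [0, 0, 0], 0.4], [[-0.2, 0, -2.6], [0, 0, 0], 0.4], [[-0.2, 0, -2.6], [0, 0, 0], 0.4], [[-0.2, 0, -2.6], [0, 0, 0], 0.4], [[-0.2, 0, -2.6], [0, 0, 0], 0.4], [[-0.2, 0, -2.6], [0, 0, 0], 0.4]]}}

```text
clock: 17.45
tool_pos: [0.5352, 0.1918, 0.1269]
eef_rot: [0.725, 0.689, -0.0, -0.0]
contact_force: [-0.2, 0.6, -0.3]
opening: 0.593
finger_force: 0.0
```

```bash
python3 - <<'E'
from h import *
s=r.get_state();print(s['tool_pos'],s['contact_force'],s['eef_rot'],s['opening'])
E
```

```text
[0.53520427 0.19177011 0.12687007] [-0.2102066   0.56519214 -0.32219789] [ 7.25047437e-01  6.88698887e-01 -2.27389673e-04 -7.04119420e-05] 0.5930164066544087
```

Call:
{"method": "carry_out", "body": {"rows": [[[0, 0, 1.5], [0, 0, 0], 0.4], [[0, 0, 3.5], [0, 0, 0], 0.4], [[0, 0, 5.2], [0, 0, 0], 0.4], [[0, 0, 6.3], [0, 0, 0], 0.4], [[0, 0, 6.7], [0, 0, 0], 0.4], [[0, 0, 6.7], [0, 0, 0], 0.4], [[0, 0, 6.7], [0, 0, 0], 0.7], [[0, 0, 6.7], [0, 0, 0], 1], [[0, 0, 6.7], [0, 0, 0], 1], [[0, 0, 6.7], [0, 0, 0], 1], [[0, 0, 6.7], [0, 0, 0], 1], [[0, 0, 6.7], [0, 0, 0], 1]]}}

```text
clock: 18.65
tool_pos: [0.5355, 0.1918, 0.0604]
eef_rot: [0.725, 0.689, 0.0, 0.0]
contact_force: [0.9, -0.6, 2.2]
opening: 0.202
finger_force: 25.0
```

Call:
{"method": "carry_out", "body": {"rows": [[[0, 0, 0], [0, 0, 0], 1], [[0, 0, 0], [0, 0, 0], 1], [[0, 0, 0], [0, 0, 0], 1]]}}

```text
clock: 18.95
tool_pos: [0.5355, 0.1918, 0.0604]
eef_rot: [0.725, 0.689, 0.0, 0.0]
contact_force: [-0.2, 0.0, 4.8]
opening: 0.205
finger_force: 25.0
```

Call:
{"method": "carry_out", "body": {"rows": [[[0, 0, -0.1], [0, 0, 0], 1], [[0, 0, -0.4], [0, 0, 0], 1], [[0, 0, -1], [0, 0, 0], 1], [[0, 0, -2], [0, 0, 0], 1], [[0, 0, -4], [0, 0, 0], 1], [[0, 0, -7], [0, 0, 0], 1], [[0, 0, -10], [0, 0, 0], 1], [[0, 0, -12], [0, 0, 0], 1], [[0, 0, -13], [0, 0, 0], 1], [[0, 0, -13], [0, 0, 0], 1]]}}

```text
clock: 19.95
tool_pos: [0.536, 0.192, 0.1916]
eef_rot: [0.725, 0.689, 0.001, 0.001]
contact_force: [0.1, 0.0, -3.6]
opening: 0.201
finger_force: 25.0
```

```bash
python3 - <<'E'
from h import *
s=r.get_state();print(s['tool_pos'],s['contact_force'],s['eef_rot'],s['opening'])
b=snap('scene','s5.png');w=wrist('w5.png')
c=np.hstack([cv2.resize(b['image'][100:300,180:380],(400,400),interpolation=cv2.INTER_CUBIC),cv2.resize(w['image'][100:300,220:420],(400,400),interpolation=cv2.INTER_CUBIC)])
cv2.imwrite('pics/c7.png',c[:,:,::-1])
E
```

```text
[0.53600986 0.19201738 0.19155796] [ 0.09946493  0.0435752  -3.60051206] [7.25203757e-01 6.88532969e-01 1.26794153e-03 5.04034992e-04] 0.2009552944463779
```

View pics/c7.png

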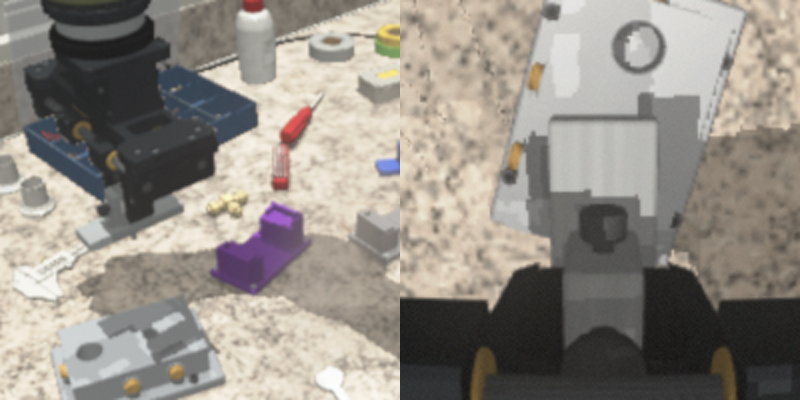

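The gauge is lifted square by its body at about −3.6 N (its weight), with the knob now low and the rod out. I carry it back along the same path.

Call:
{"method": "carry_out", "body": {"rows": [[[-2, 0, 0], [0, 0, 0], 1], [[-5, 0, 0], [0, 0, 0], 1], [[-9, 0, 0], [0, 0, 0], 1], [[-13, 0, 0], [0, 0, 0], 1], [[-17, 0, 0], [0, 0, 0], 1], [[-21, 0, 0], [0, 0, 0], 1], [[-25, 0, 0], [0, 0, 0], 1], [[-29, 0, 0], [0, 0, 0], 1], [[-32, -0.07, 0], [0, 0, 0], 1], [[-33.5, -0.07, 0], [0, 0, 0], 1], [[-33.95, -0.07, 0], [0, 0, 0], 1], [[-33.95, -0.07, 0], [0, 0, 0], 1]]}}

```text
clock: 21.25
tool_pos: [0.5172, -0.1461, 0.1896]
eef_rot: [0.725, 0.689, 0.0, -0.001]
contact_force: [0.6, 0.6, -3.5]
opening: 0.199
finger_force: 25.0
```

Call:
{"method": "carry_out", "body": {"rows": [[[0, 0, 3], [0, 0, 0], 1], [[0, 0, 6], [0, 0, 0], 1], [[0, 0, 9], [0, 0, 0], 1], [[0, 0, 10.5], [0, 0, 0], 1], [[0, 0, 11], [0, 0, 0], 1], [[0, 0, 11], [0, 0, 0], 1], [[0, 0, 11], [0, 0, 0], 1], [[0, 0, 11], [0, 0, 0], 1], [[0, 0, 11], [0, 0, 0], 1]]}}

```text
clock: 22.15
tool_pos: [0.5178, -0.1473, 0.081]
eef_rot: [0.725, 0.689, 0.001, 0.001]
contact_force: [-0.2, -0.3, -3.1]
opening: 0.203
finger_force: 25.0
```

```bash
python3 - <<'E'
from h import *
s=r.get_state();print(s['tool_pos'],s['contact_force'],s['eef_rot'],s['opening'])
E
```

```text
[ 0.51780788 -0.14726558  0.0809807 ] [-0.22012121 -0.27497996 -3.08480168] [7.25135795e-01 6.88605344e-01 5.41570872e-04 6.82321390e-04] 0.20281298440135487
```

Call:
{"method": "carry_out", "body": {"rows": [[[0, 0, 0.8], [0, 0, 0], 1], [[0, 0, 1.6], [0, 0, 0], 1], [[0, 0, 2.2], [0, 0, 0], 1], [[0, 0, 2.5], [0, 0, 0], 1], [[0, 0, 2.65], [0, 0, 0], 1], [[0, 0, 2.7], [0, 0, 0], 1], [[0, 0, 2.7], [0, 0, 0], 1], [[0, 0, 2.7], [0, 0, 0], 1]]}}

```text
clock: 22.95
tool_pos: [0.5174, -0.1473, 0.0533]
eef_rot: [0.725, 0.689, 0.0, 0.0]
contact_force: [-0.0, -0.5, -2.9]
opening: 0.204
finger_force: 25.0
```

Call:
{"method": "carry_out", "body": {"rows": [[[0, 0, 0.04], [0, 0, 0], 1], [[0, 0, 0.08], [0, 0, 0], 1], [[0, 0, 0.12], [0, 0, 0], 1], [[0, 0, 0.15], [0, 0, 0], 1], [[0, 0, 0.15], [0, 0, 0], 1], [[0, 0, 0.15], [0, 0, 0], 1]]}}

```text
clock: 23.55
tool_pos: [0.5172, -0.1472, 0.0516]
eef_rot: [0.725, 0.689, -0.0, 0.0]
contact_force: [0.4, -0.4, -4.0]
opening: 0.201
finger_force: 25.0
```

Call:
{"method": "carry_out", "body": {"rows": [[[0, 0, 0.03], [0, 0, 0], 1], [[0, 0, 0.06], [0, 0, 0], 1], [[0, 0, 0.06], [0, 0, 0], 1], [[0, 0, 0.06], [0, 0, 0], 1]]}}

```text
clock: 23.95
tool_pos: [0.5172, -0.1473, 0.0514]
eef_rot: [0.725, 0.689, -0.0, 0.0]
contact_force: [-1.9, 1.0, 4.1]
opening: 0.199
finger_force: 25.0
```

It seats at the predicted height (0.0514), with the weight taken by the rest. I release and rise clear.

Call:
{"method": "carry_out", "body": {"rows": [[[0, 0, -0.03], [0, 0, 0], 0.4], [[0, 0, -0.03], [0, 0, 0], 0.4], [[0, 0, -0.03], [0, 0, 0], 0.4], [[0, 0, -0.03], [0, 0, 0], 0.4], [[0, 0, -0.03], [0, 0, 0], 0.4], [[0, 0, -0.03], [0, 0, 0], 0.4], [[0, 0, -0.03], [0, 0, 0], 0.4]]}}

```text
clock: 24.65
tool_pos: [0.5172, -0.1472, 0.0513]
eef_rot: [0.725, 0.689, 0.0, 0.0]
contact_force: [0.3, 0.5, -0.6]
opening: 0.599
finger_force: 0.0
```

Call:
{"method": "carry_out", "body": {"rows": [[[0, 0, -1], [0, 0, 0], 0.4], [[0, 0, -3], [0, 0, 0], 0.4], [[0, 0, -6], [0, 0, 0], 0.4], [[0, 0, -10], [0, 0, 0], 0.4], [[0, 0, -14], [0, 0, 0], 0.4], [[0, 0, -17], [0, 0, 0], 0], [[0, 0, -18.8], [0, 0, 0], 0], [[0, 0, -18.8], [0, 0, 0], 0], [[0, 0, -18.8], [0, 0, 0], 0], [[0, 0, -18.8], [0, 0, 0], 0], [[0, 0, -18.8], [0, 0, 0], 0], [[0, 0, -18.8], [0, 0, 0], 0]]}}

```text
clock: 25.85
tool_pos: [0.5167, -0.1471, 0.2384]
eef_rot: [0.725, 0.689, -0.0, -0.001]
contact_force: [0.3, -0.1, 0.6]
opening: 1.005
finger_force: 0.0
```

```bash
python3 - <<'E'
from h import *
s=r.get_state();print(s['tool_pos'],s['contact_force'],s['eef_rot'],s['opening'],s['clock'])
w=wrist('w6.png'); a=cv2.imread('pics/w1.png'); b=cv2.imread('pics/w6.png')
# foot location vs. first wrist picture (same pose nearly): template = foot's lit far end
A=cv2.cvtColor(a,6)[125:165,300:345];Bi=cv2.cvtColor(b,6)[105:185,280:365]
m=cv2.matchTemplate(Bi,A,cv2.TM_CCOEFF_NORMED);_,v,_,l=cv2.minMaxLoc(m);print('foot/rest end at',l[0]+280,l[1]+105,'was 300,125',v)
# dark knob, expected by height
g=cv2.cvtColor(b,6)[155:215,298:345]; k=cv2.morphologyEx((g<75).astype(np.uint8),cv2.MORPH_OPEN,np.ones((7,7),np.uint8))
n,_,st,ce=cv2.connectedComponentsWithStats(k); print([(298+ce[i][0],155+ce[i][1],st[i][4]) for i in range(1,n)])
for rd in(0,.016):print(rd,proj(w,(.5172,-.1459,.105-rd)))
E
```

```text
[ 0.51674139 -0.14709568  0.23844846] [ 0.33280008 -0.08830231  0.55481445] [ 7.24991165e-01  6.88757628e-01 -4.78699040e-04 -7.14832139e-04] 1.0048314067693904 25.85
foot/rest end at 303 121 was 300,125 0.9511956572532654
[]
0 [322.9 185.2]
0.016 [322.9 181.1]
```

```bash
python3 -c "
from plant import r
print(r.finish_job())"
```

```text
the job is handed in; nothing more can be done
None
```

I measured the 14 mm bore at about 16.4 mm deep (worked out from the knob height, touch about 7 N), put the gauge back on its rest with the rod still out, and handed the job in at 25.9 s. The seating was judged by height and force, and my last camera check did not pick out the knob.

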